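# Find and press the concealed catch of the first-aid box

## Task

Open the child-safe first-aid box: feel along the sunken grey panel in front of its white lid for the hidden button, which looks like the rest of the panel but gives when pushed, and press it fully in so that the lid pops up. Do it with the fingertips alone and then move clear; do not touch the lid itself, and leave the pill bottle, glass, spice jar and mandarin where they stand.

Things in the scene. Friction and masses are not known exactly. Their poses are not given: they have to be found in the camera images.
- aid_box: first-aid box, fixed to the counter: 320 mm long (its y), 165 mm deep (x), 62 mm high. Grey, with a white lid (green cross) over the far part and a sunken grey panel, 144 mm (y) by 60 mm (x), in the near part. Origin on the counter under the panel's centre; x points across the panel to the lid (away from the robot at yaw 0), y along the panel, z up.
- panel (a point): centre of the panel's flat top face, 60 mm above the counter, axes as the box; a bezel of the same grey round it stands 2 mm higher. The hidden button, a plate 48 mm (y) by 46 mm (x) of the same grey, lies on the midline x = 0, centred anywhere from y = -40 to +40 mm (new each time), its face 2 mm below the panel. The lid begins 46 mm from the midline, on the +x side.
- panel_end (a point): the +y end of the panel's midline, on its top face, 72 mm from the panel's centre. The panel is rigid save for the button, which yields at about 2.5 to 4 N, sinks 8 mm straight down to a stop and stays in when let go. A fingertip must lie wholly within the button's outline to push it in.
- lid (a joint): angle of the white lid (79 x 320 x 8 mm), hinged along the box's far edge: 0 = shut, about 0.40 rad = popped up. It is geared to the hidden button (0.05 rad per mm pressed), so it shows how far the button is in, and it stays up when the button is let go.
- lid_edge (a point): middle of the lid's upper front edge, next to the panel; 62 mm above the counter when shut, rising about 31 mm when the lid is up. Not to be touched.
- pill_bottle: clear plastic bottle with green cap, 46 mm across, 87 mm tall, standing loose beside one end of the box (+y); origin at the centre of its underside. Leave alone.
- tumbler: clear drinking glass, 78 mm across, 94 mm tall, standing loose beside the other end of the box (-y); origin at the centre of its underside. Leave alone.
- spice_jar: spice jar with red cap, 45 mm across, 106 mm tall, standing loose beside the +y end of the box, towards the back; origin at the centre of its underside. Leave alone.
- mandarin: orange mandarin, 52 mm across, 42 mm high, loose beside the -y end of the box, towards the back; origin at its underside. Leave alone.

How it is judged:
At the end, for the whole second after the job is handed in: The hidden button is pressed in, so that the lid stands up by more than 0.33 rad (of 0.40) and is at rest; the pill bottle, glass, spice jar and mandarin stand within 20 mm of where they were, upright (value of joint lid above 0.33 rad and velocity of joint lid below 0.05 rad/s and not (distance of pill_bottle from where it was at the start of the episode above 0.02 m) and not (angle between pill_bottle's own z axis and vertical above 0.3 rad) and not (distance of tumbler from where it was at the start of the episode above 0.02 m) and not (angle between tumbler's own z axis and vertical above 0.3 rad) and not (distance of spice_jar from where it was at the start of the episode above 0.02 m) and not (angle between spice_jar's own z axis and vertical above 0.3 rad) and not (distance of mandarin from where it was at the start of the episode above 0.02 m)); the robot touches nothing.
It fails at once if the robot touches the lid (more than 1 N) (contact force between any of the fingers, the arm and lid above 1 N).
It fails at once if a bystander (pill bottle, glass, spice jar, mandarin) is moved more than 20 mm, lifted or tipped (distance of any of pill_bottle, tumbler, spice_jar, mandarin from where it was at the start of the episode above 0.02 m or angle between any of pill_bottle, tumbler, spice_jar's own z axis and vertical above 0.3 rad).
It also fails if it takes over 48 s, if anything falls off the work surface, if the arm or the gripper's body presses on something with over 40 N, if the wrist force passes 120 N, or if a joint passes its speed limit or range.

## Robot

A 6-joint arm with a two-finger parallel gripper is mounted at the origin on a cart in front of the work surface, level with it; the furniture and walls round the work are solid. World frame = base frame: x ahead of the robot, y to its left, z up, the work surface at z = 0. Lengths are in m, angles in rad, forces in N, time in s.
With the tool pointing down it reaches from about 0.425 to 0.95 m from the base axis. Payload 3.5 kg.
Tool frame: the origin (TCP) lies on the centre line of the jaws, within the pads' length; the fingertips stand 14 mm ahead of it and the grasp point (between the pads) lies 5 mm behind it (ctrl.finger_overhang is the distance from the TCP to the fingertips, in m); z points along the fingers, y is the line along which they close (so a half turn about z gives the same grasp; the last joint's range is limited). The gripper opens to 85 mm and grips with 20 to 120 N. Pads are 22 mm wide; open, the fingers measure 114 mm over their backs; the gripper's body (76 mm by 85 mm) begins 54 mm behind the grasp point. The pads swing forward as they close: fully open they stand 13 mm farther back than shut.
Start: joints at [1.138, 0.286, 1.577, -0, 1.279, -0.15], TCP at [0.188, 0.648, 0.245] pointing down, gripper open.
Joint ranges: [-2.77, 2.77], [-0.9, 2.22], [0.21, 2.48], [-1.53, 4.67], [0.24, 2.81], [-2.84, 2.84]. Speed limits (rad/s): [2.79, 2.79, 3.14, 3.14, 3.14, 3.14].

## Interface

Orientations are given as a unit quaternion [x, y, z, w].
In Python, from plant import ctrl gives the robot as it stands.
- The arm moves only by the tool send_rows, never from a script. Its argument "moves" is text: rows parted by semicolons, each of 7 numbers parted by spaces: the turn, a rotation vector about the tool's x, y, z in units of 360 degrees (1.0 is 360 degrees), then the shift along the tool's x, y, z in units of 20 cm (1.0 is 20 cm), then the gripper's target within -1 to 1 (fully open at 1, half-way at 0, shut at -1). A call has 1 to 12 rows; each row is the pose to reach, as a shift and turn from the pose commanded when the call began, along the tool's axes at that moment, turning the shorter way round; what a row does not reach only later rows make up. A row lasts 1/8 s, in which the tool goes at most 62.5 mm and 10.7 degrees, less where a joint would pass 70% of its speed; a pose out of reach is approached as far as the arm can. A call with a number of a shift or a turn outside -1 to 1 is refused whole. A call with a gripper value outside its range is refused whole. The fingers move at their own pace and stop on an object; "newtons" is the grip in N (left out, the last holds). Time passes only in rows, so rows that repeat a pose let the fingers close. It gives the time, the measured TCP pose, the force, the opening and the grip force at its end, in the units of the state.
- ctrl.get_state(): the state, without advancing time (a new reading comes with each control period).
- ctrl.read_camera(name): name is "scene" or "top" or "wrist"; returns a dict with "image" (384x512x3 uint8, red, green, blue), "fovy" (degrees; the focal length in pixels is half the picture's height over the tangent of half this angle, whatever the lens; pixels are square), "cx", "cy" (the principal point, pixels), "distortion" ([k1, k2, p1, p2, k3] as OpenCV has them; the pictures are not rectified), "extrinsics" (4x4, takes a point from camera to world coordinates). Camera axes: x right, y up, looking along -z (the intrinsics and any distortion apply to the point x, -y, -z); pixel columns grow to the right and rows downward; lengths in m; the calibration is good to about 2 mm. A picture is of the moment at which its call begins. There is no depth.
- ctrl.sign_off(): hands the job in; it is judged then, once.
The state is a dict: "time": time; "qpos": joint angles; "dq": joint speeds; "joint_efforts": joint torques, N m; "eef_pos": TCP position; "tcp_rot": TCP orientation; "contact_force": force on the tool from outside, world axes, zero at the start; "wrist_torque": the same for the moment, N m; "opening": opening from 0.0 (shut) to 1.0 (fully open); "finger_force": force on a finger pad.
Only numpy, scipy, OpenCV 4.12 (cv2) and the standard library are available. Lean on these libraries where they do the work, as an engineer would, in place of code of your own. Each camera call takes 0.05 s, during which the arm holds its last target. There are 200 camera calls.

## Working session

There is one attempt and no reset: what is moved stays moved. The work goes in short steps, Python scripts to look and compute and a tool call to move; the robot and the scene stay as the last step left them, time stands still between calls to the robot, and variables do not carry over. Pictures are saved under pics/ and viewed, at most 10 in all, crops included, and the job is handed in when it is done.

Besides the shell and the picture viewer there is one more tool, called after ">>>" by a JSON object that holds its "method" and its "body", one argument or row to a line. send_rows: Moves the arm, as the interface text tells. Its arguments: {"type":"object","properties":{"moves":{"type":"string"},"newtons":{"type":"number"}},"required":["moves"]}

```bash
mkdir -p pics
cat > h.py <<'E'
import numpy as np,cv2
from plant import ctrl
def shot(n,f):
    c=ctrl.read_camera(n); cv2.imwrite(f'pics/{f}.png',cv2.cvtColor(c['image'],cv2.COLOR_RGB2BGR))
    np.savez(f'{f}.npz',**{k:np.array(c[k]) for k in('fovy','cx','cy','distortion','extrinsics')}); return c
def pix(f,uv,z):
    c=np.load(f'{f}.npz'); F=192/np.tan(np.radians(c['fovy'])/2)
    K=np.array([[F,0,c['cx']],[0,F,c['cy']],[0,0,1.]])
    p=cv2.undistortPoints(np.array(uv,float).reshape(-1,1,2),K,c['distortion']).reshape(-1,2)
    E=c['extrinsics']; d=np.c_[p[:,0],-p[:,1],-np.ones(len(p))]@E[:3,:3].T; o=E[:3,3]
    return o+d*((z-o[2])/d[:,2])[:,None]
E
python3 - <<'E'
from h import *
shot('top','top0');shot('scene','sc0')
s=ctrl.get_state();print(s,ctrl.finger_overhang)
E
```

```text
{'time': 0.1, 'qpos': array([ 1.13801024e+00,  2.87078700e-01,  1.57805342e+00,  1.71662088e-05,
        1.27857814e+00, -1.49966442e-01]), 'dq': array([ 0.00025916, -0.00137752, -0.00330687, -0.00021872, -0.00104273,
        0.0006344 ]), 'joint_efforts': array([ 8.34490766e-04, -4.07299590e+01, -2.93697846e+01, -1.56272085e-04,
        3.42618194e-03, -2.20972134e-05]), 'eef_pos': array([0.18807378, 0.64767843, 0.24407202]), 'tcp_rot': array([ 1.40941383e-01,  9.90017376e-01, -1.01181430e-03, -3.12033675e-04]), 'contact_force': array([ 0.94136758, -0.79031419,  0.27941601]), 'wrist_torque': array([ 0.02276464, -0.01553642, -0.01469337]), 'finger_force': 0.0, 'opening': 0.997334132713721} 0.014
```

View pics/top0.png

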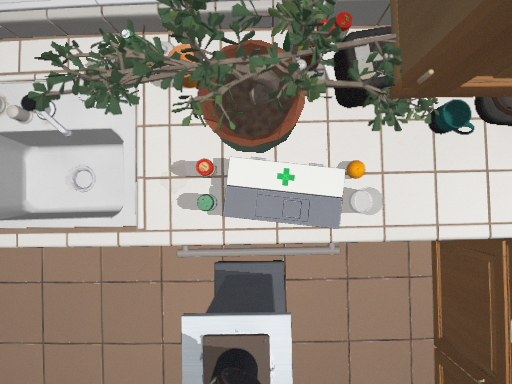

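View pics/sc0.png

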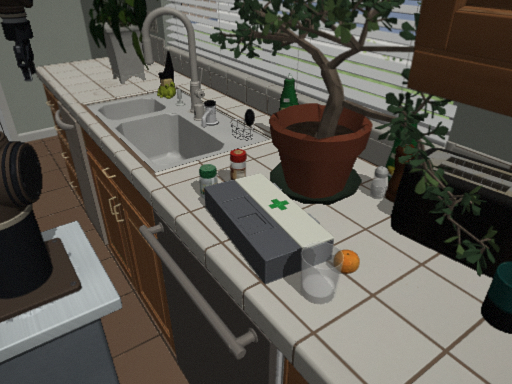

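Run:
```python
from h import *
a=cv2.imread('pics/top0.png')[145:240,190:350];b=cv2.imread('pics/sc0.png')[165:285,195:345]
b=cv2.resize(b,(640,512),interpolation=cv2.INTER_CUBIC)
a=cv2.resize(a,(800,475),interpolation=cv2.INTER_CUBIC)
cv2.imwrite('pics/c1.png',np.clip(a*1.3,0,255))
print(pix('top0',[[230,157],[345,168],[340,228],[223,215],[229,187],[343,198]],.062))
print(pix('top0',[[257,193],[309,199],[306,222],[254,217]],.06))
print(pix('top0',[[204,167],[206,202],[356,169],[366,201]],.09))
```

```text
[[ 5.98692234e-01  4.84057372e-04  6.20000000e-02]
 [ 5.61809404e-01 -3.14006264e-01  6.20000000e-02]
 [ 3.98521565e-01 -2.95756433e-01  6.20000000e-02]
 [ 4.39945418e-01  2.22288773e-02  6.20000000e-02]
 [ 5.16197035e-01  4.54269462e-03  6.20000000e-02]
 [ 4.79891887e-01 -3.06151222e-01  6.20000000e-02]]
[[ 0.49828343 -0.07182223  0.06      ]
 [ 0.47904425 -0.21361986  0.06      ]
 [ 0.41652857 -0.20392578  0.06      ]
 [ 0.43285243 -0.06236036  0.06      ]]
[[ 0.56991389  0.06791063  0.09      ]
 [ 0.47628208  0.06379194  0.09      ]
 [ 0.55611331 -0.33712927  0.09      ]
 [ 0.4705444  -0.36110329  0.09      ]][ WARN:0@0.210] global loadsave.cpp:1063 imwrite_ Unsupported depth image for selected encoder is fallbacked to CV_8U.
```

View pics/c1.png

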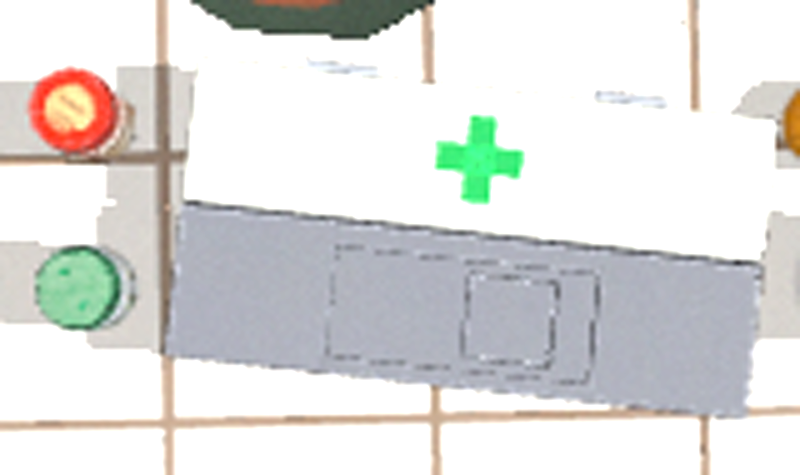

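```bash
cat >> h.py <<'E'
from scipy.spatial.transform import Rotation as R
def togo(pts):
    s=ctrl.get_state();r=R.from_quat(s['tcp_rot']);print('t',s['time'],'pos',s['eef_pos'].round(4),'F',s['contact_force'].round(2))
    y=r.as_matrix()[:,1];print('tool y',y.round(3))
    for p in pts: print(np.round(p,4),'shift',(r.inv().apply(np.array(p)-s['eef_pos'])/.2).round(3))
E
python3 - <<'E'
from h import *
f=lambda L:np.array(L)/5+[190,145]
b=pix('top0',f([[470,275],[557,282],[550,367],[463,360]]),.06)
p=pix('top0',f([[333,246],[599,272],[588,383],[328,357]]),.06)
print(b,b.mean(0),p,p.mean(0))
c=b.mean(0)
togo([[.46,.38,.245],[.49,.1,.245],[c[0],c[1],.20]])
E
```

```text
[[ 0.47767168 -0.1452818   0.06      ]
 [ 0.47290558 -0.19271123  0.06      ]
 [ 0.42664327 -0.18780445  0.06      ]
 [ 0.43137384 -0.14044848  0.06      ]] [ 0.45214859 -0.16656149  0.06      ] [[ 0.49501866 -0.07066341  0.06      ]
 [ 0.47790826 -0.21577733  0.06      ]
 [ 0.41753109 -0.20831096  0.06      ]
 [ 0.43440702 -0.06676534  0.06      ]] [ 0.45621626 -0.14037926  0.06      ]
t 0.1 pos [0.1881 0.6477 0.2441] F [ 0.94 -0.79  0.28]
tool y [ 0.279  0.96  -0.002]
[0.46  0.38  0.245] shift [-1.679 -0.906 -0.003]
[0.49  0.1   0.245] shift [-2.214e+00 -2.208e+00 -1.000e-03]
[ 0.4521 -0.1666  0.2   ] shift [-2.404 -3.541  0.227]
```

>>> {"method": "send_rows", "body": {
  "moves": "0 0 0 -0.25 -0.13 0 -1; 0 0 0 -0.5 -0.27 0 -1; 0 0 0 -0.75 -0.4 0 -1; 0 0 0 -1 -0.54 0 -1; 0 0 0 -1 -0.54 0 -1"
}}

```text
time: 0.72
eef_pos: [0.3526, 0.486, 0.2448]
tcp_rot: [0.144, 0.99, -0.001, -0.0]
contact_force: [0.4, 0.2, -0.2]
opening: -0.002
finger_force: 0.0
```

>>> {"method": "send_rows", "body": {
  "moves": "0 0 0 -0.2 -0.2 0 -1; 0 0 0 -0.4 -0.4 0 -1; 0 0 0 -0.6 -0.6 0 -1; 0 0 0 -0.8 -0.8 0 -1; 0 0 0 -1 -1 0 -1; 0 0 0 -1 -1 0 -1"
}}

```text
time: 1.48
eef_pos: [0.4875, 0.2388, 0.245]
tcp_rot: [0.143, 0.99, -0.0, -0.0]
contact_force: [0.6, -0.2, 0.2]
opening: -0.002
finger_force: 0.0
```

>>> {"method": "send_rows", "body": {
  "moves": "0 0 -0.01 -0.05 -0.25 0 -1; 0 0 -0.02 -0.1 -0.5 0 -1; 0 0 -0.027 -0.15 -0.75 0 -1; 0 0 -0.027 -0.2 -1 0 -1; 0 0 -0.027 -0.2 -1 0 -1"
}}

```text
time: 2.1
eef_pos: [0.4687, 0.0368, 0.2452]
tcp_rot: [0.058, 0.998, 0.0, -0.0]
contact_force: [-0.3, 0.9, -0.1]
opening: -0.004
finger_force: 0.0
```

Run:
```python
from h import *
togo([[.4522,-.1666,.20]])
```

```text
t 2.1 pos [0.4687 0.0368 0.2452] F [-0.26  0.85 -0.12]
tool y [0.116 0.993 0.   ]
[ 0.4522 -0.1666  0.2   ] shift [-0.036 -1.02   0.225]
```

>>> {"method": "send_rows", "body": {
  "moves": "0 0 0 -0.01 -0.25 0 -1; 0 0 0 -0.02 -0.5 0 -1; 0 0 0 -0.03 -0.75 0.1 -1; 0 0 0 -0.036 -1 0.2 -1; 0 0 0 -0.036 -1 0.22 -1; 0 0 0 -0.036 -1 0.22 -1"
}}

```text
time: 2.85
eef_pos: [0.454, -0.1601, 0.2008]
tcp_rot: [0.056, 0.998, 0.001, -0.0]
contact_force: [0.0, 0.9, -0.4]
opening: -0.003
finger_force: 0.0
```

Run:
```python
from h import *
shot('wrist','w1')
togo([[.4522,-.1666,.085]])
```

```text
t 2.9 pos [ 0.4543 -0.1601  0.2014] F [-0.57 -0.73  0.02]
tool y [0.111 0.994 0.001]
[ 0.4522 -0.1666  0.085 ] shift [ 0.007 -0.034  0.582]
```

View pics/w1.png

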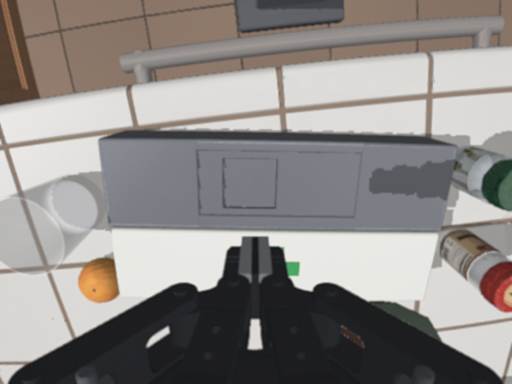

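The wrist picture shows the panel outline at (198,150)–(358,218) and a faint square, the button's outline, at (222,158)–(277,208). The fingertips are at about (255,240).

Run:
```python
from h import *
b=pix('w1',[[222,158],[276,158],[277,208],[224,208]],.06);print(b,b.mean(0))
p=pix('w1',[[198,150],[361,152],[357,218],[198,216]],.06);print(p.mean(0))
c=b.mean(0)
togo([[c[0],c[1],.085],[(c[0]+.4522)/2,(c[1]-.1666)/2,.085]])
```

```text
[[ 0.42987086 -0.18579831  0.06      ]
 [ 0.43519471 -0.13859666  0.06      ]
 [ 0.48208355 -0.14196108  0.06      ]
 [ 0.47660233 -0.19068423  0.06      ]] [ 0.45593786 -0.16426007  0.06      ]
[ 0.46023421 -0.13823424  0.06      ]
t 2.9 pos [ 0.4543 -0.1601  0.2014] F [-0.57 -0.73  0.02]
tool y [0.111 0.994 0.001]
[ 0.4559 -0.1643  0.085 ] shift [-0.011 -0.02   0.582]
[ 0.4541 -0.1654  0.085 ] shift [-0.002 -0.027  0.582]
```

>>> {"method": "send_rows", "body": {
  "moves": "0 0 0 0 -0.027 0.2 -1; 0 0 0 0 -0.027 0.4 -1; 0 0 0 0 -0.027 0.56 -1; 0 0 0 0 -0.027 0.6 -1; 0 0 0 0 -0.027 0.6 -1; 0 0 0 0 -0.027 0.6 -1"
}}

```text
time: 3.65
eef_pos: [0.4544, -0.1676, 0.0832]
tcp_rot: [0.056, 0.998, -0.001, 0.002]
contact_force: [-0.6, -0.5, -0.4]
opening: 0.001
finger_force: 0.0
```

>>> {"method": "send_rows", "body": {
  "moves": "0 0 0 0 0 0.01 -1; 0 0 0 0 0 0.02 -1; 0 0 0 0 0 0.03 -1; 0 0 0 0 0 0.04 -1; 0 0 0 0 0 0.05 -1; 0 0 0 0 0 0.05 -1"
}}

```text
time: 4.4
eef_pos: [0.453, -0.1673, 0.0712]
tcp_rot: [0.057, 0.998, 0.0, -0.0]
contact_force: [-0.2, 0.0, 1.1]
opening: -0.004
finger_force: 0.0
```

>>> {"method": "send_rows", "body": {
  "moves": "0 0 0 0 0 0.01 -1; 0 0 0 0 0 0.02 -1; 0 0 0 0 0 0.02 -1; 0 0 0 0 0 0.02 -1"
}}

```text
time: 4.9
eef_pos: [0.453, -0.1673, 0.0672]
tcp_rot: [0.057, 0.998, -0.0, 0.0]
contact_force: [-0.7, -0.1, -0.1]
opening: 0.0
finger_force: 0.4
```

>>> {"method": "send_rows", "body": {
  "moves": "0 0 0 0 0 0.01 -1; 0 0 0 0 0 0.02 -1; 0 0 0 0 0 0.02 -1; 0 0 0 0 0 0.02 -1"
}}

```text
time: 5.4
eef_pos: [0.4531, -0.1674, 0.064]
tcp_rot: [0.056, 0.998, 0.0, -0.0]
contact_force: [-2.6, 1.6, 6.9]
opening: 0.005
finger_force: 3.7
```

Run:
```python
from h import *
a=shot('scene','sc1')['image'][150:300,190:390]
cv2.imwrite('pics/sc1c.png',cv2.resize(a[:,:,::-1],(800,600),interpolation=cv2.INTER_CUBIC))
togo([])
```

```text
t 5.45 pos [ 0.4531 -0.1674  0.064 ] F [-2.4   1.17  7.22]
tool y [0.113 0.994 0.   ]
```

View pics/sc1c.png

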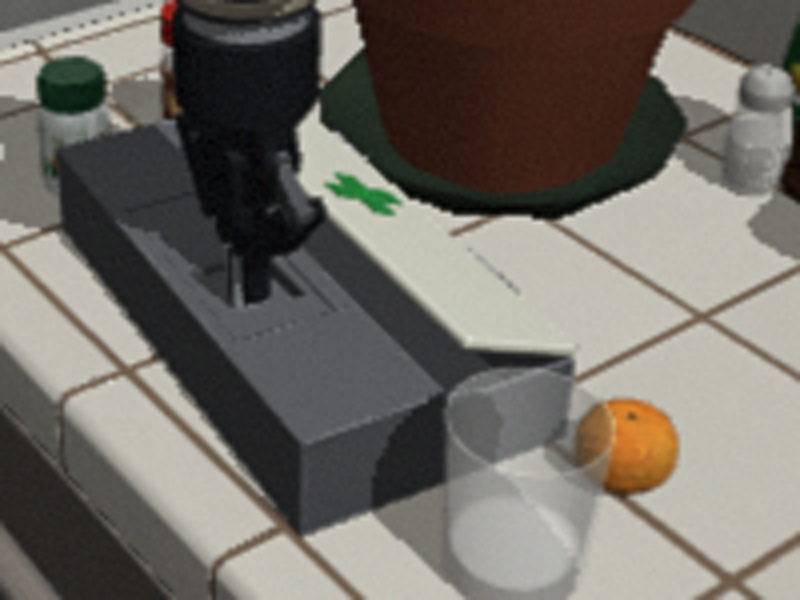

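The lid is up, and the 7 N reading with the tips at 50 mm means the button is at its stop. Next I retreat upward, drawing away from the lid.

>>> {"method": "send_rows", "body": {
  "moves": "0 0 0 0.01 0 -0.05 -1; 0 0 0 0.04 0 -0.15 -1; 0 0 0 0.06 0 -0.3 -1; 0 0 0 0.06 0 -0.5 -1; 0 0 0 0.06 0 -0.7 -1; 0 0 0 0.06 0 -0.7 -1; 0 0 0 0.06 0 -0.7 -1; 0 0 0 0.06 0 -0.7 -1"
}}

```text
time: 6.45
eef_pos: [0.4402, -0.1654, 0.2015]
tcp_rot: [0.057, 0.998, 0.001, -0.001]
contact_force: [-0.2, -0.3, 0.0]
opening: 0.003
finger_force: 0.0
```

Run:
```python
from h import *
a=shot('scene','sc2')['image'][130:330,150:400]
cv2.imwrite('pics/sc2c.png',cv2.resize(a[:,:,::-1],(750,600),interpolation=cv2.INTER_CUBIC))
togo([])
```

```text
t 6.5 pos [ 0.4403 -0.1654  0.2016] F [ 0.84 -0.09 -0.32]
tool y [0.113 0.994 0.001]
```

View pics/sc2c.png

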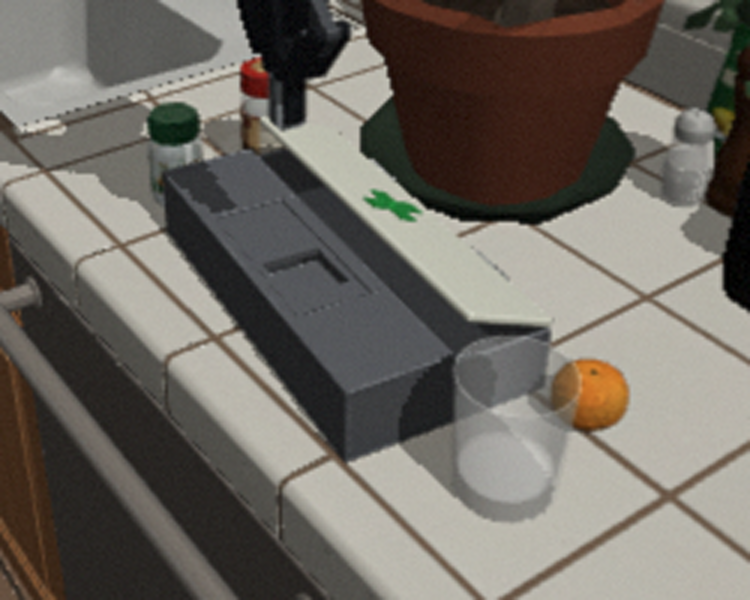

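The button stays sunk at crop (305,270), the lid stands up, the four bystanders are undisturbed, and the gripper is clear.

```bash
python3 -c "
from plant import ctrl
print(ctrl.sign_off())"
```

```text
the job is handed in; nothing more can be done
None
```

The hidden button is pressed fully in and the lid stands up; I located the button by its faint outline in the camera pictures rather than by feeling along the panel, the bystanders look unmoved, the gripper is clear, and the job was handed in at about 6.5 s (no verdict was returned).

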